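# Turn the router's tool carousel with its bar and hold it at the pointer

### The arm

A 6-joint arm with a two-finger parallel gripper is mounted at the origin on the work surface. World frame = base frame: x ahead of the robot, y to its left, z up, the work surface at z = 0. Lengths are in m, angles in rad, forces in N, time in s.
With the tool pointing down it reaches from about 0.25 to 0.775 m from the base axis. Payload 4 kg.
Tool frame: the origin (TCP) lies at the very end of the fingers, on their centre line; the grasp point (between the pads) lies 19 mm behind it (robot.tcp_to_grasp is the distance from the TCP to the grasp point, in m); z points along the fingers, y is the line along which they close (so a half turn about z gives the same grasp; the last joint's range is limited). The gripper opens to 94 mm and grips with 3 to 60 N. Pads are 16 mm wide; open, the fingers measure 119 mm over their backs; the gripper's body (75 mm by 177 mm) begins 78 mm behind the grasp point.
Start: joints at [-1.254, 0.087, 1.371, -0, 1.684, -0.103], TCP at [0.224, -0.502, 0.206] pointing down, gripper open.
Joint ranges: [-3.1, 3.1], [-0.76, 2.03], [0.27, 2.55], [-1.08, 4.22], [0.17, 2.65], [-2.57, 2.57]. Speed limits (rad/s): [2.79, 2.79, 3.14, 3.14, 3.14, 3.14].

### API

Orientations are given as [roll, pitch, yaw] about the fixed x, y, z axes, in that order (R = Rz(yaw) Ry(pitch) Rx(roll)).
In Python, from bench import robot, snapshot gives the robot as it stands (robot), with the cameras as plain functions.
- The arm moves only by the tool nudge_tcp, called after "Request:" by a JSON object that holds its "op" and its "data", one argument or row to a line. Schema: {"type":"object","properties":{"steps":{"type":"array","items":{"type":"array","items":{"type":"number"},"minItems":5,"maxItems":5},"minItems":1,"maxItems":20},"only":{"type":"string"},"quiet":{"type":"boolean"},"lines":{"type":"string"}},"required":["steps"],"additionalProperties":false}. steps is a list of rows, 1 to 20 of them, each of 5 numbers: the finger opening in m, then dx, dy, dz in m, then a turn about the tool's z in rad; each row shifts and turns the commanded pose from where the row before left it, along the tool's axes as they then stand; what a row does not reach is not made up. A row lasts 1/12 s, in which the tool goes at most 0.0417 m and 0.125 rad, less where a joint would pass 70% of its speed; a pose out of reach is approached as far as the arm can. The fingers move at their own pace and stop on an object; the grip force is fixed at half the most. Time passes only in rows, so rows that do not move let the fingers close. The tool returns the time, the measured TCP pose, the force, the opening and the grip force at its end. only (a regular expression) keeps the lines of the reply that match it, lines (a string "A,B") keeps lines A to B, and quiet returns only ok. Input that does not fit is refused with a message, and nothing moves.
- robot.get_obs(): the state, without advancing time (a new reading comes with each control period).
- snapshot(name): name is "scene" or "side" or "wrist"; returns a dict with "color" (400x640x3 uint8, blue, green, red), "fx", "fy", "cx", "cy" (pixels), "extrinsics" (4x4, takes a point from world to camera coordinates). Camera axes: x right, y down, z forward; pixel columns grow to the right and rows downward; lengths in m; the calibration is good to about 2 mm. A picture is of the moment at which its call begins. There is no depth.
- robot.close_job(): hands the job in; it is judged then, once.
The state is a dict: "time": time; "joint_positions": joint angles; "qvel": joint speeds; "joint_torque": joint torques, N m; "tool_pos": TCP position; "ee_rot": TCP orientation; "wrist_force": force on the tool from outside, world axes, zero at the start; "wrist_torque": the same for the moment, N m; "width": finger opening in m; "finger_force": force on a finger pad.
Only numpy, scipy, OpenCV 4.12 (cv2) and the standard library are available. Lean on these libraries where they do the work, as an engineer would, in place of code of your own. Each camera call takes 0.05 s, during which the arm holds its last target. There are 200 camera calls.

### The job

Take the red-handled turning bar out of its stand and put its steel end down through the hole of the blue eyelet on the tool carousel, so that it comes out underneath. Then turn the carousel with the bar until the orange tool holder points straight along the yellow pointer on the base, and finish still gripping the bar there, upright in the eyelet with its end clear of the machine bed, holding the carousel still. Keep the hand off the carousel and its tools, and leave the green tool setter and the spare holder where they stand.

Things in the scene. Friction and masses are not known exactly. Their poses are not given: they have to be found in the camera images.
- base: Fixed foot of the carousel: dark round plate 170 mm across, white column. Origin on the bed (z = 0), on the vertical turning axis. Its -x axis is the front: a flat yellow pointer 6 mm high lies on the bed along it, 101 to 185 mm from the axis. Place and yaw differ each time.
- carousel: Turning part: aluminium plate 160 mm across, top 66 mm above the bed, with five upright tool holders (37 mm wide, tops 110 mm above the bed) 55 mm from the axis, 72 degrees apart, one orange, four black and grey. Turns either way past a full turn, light friction (0.05 N m), no spring, no stops. Origin on the axis at bed height; its -x axis points at the orange holder.
- marked (a point): Centre of the top of the orange tool holder, 55 mm from the turning axis, 110 mm above the bed. At the job's end it lies on the line from the axis along the pointer (the base's -x axis). It starts 45 degrees or more away, on either side.
- eyelet (a point): Centre of the eyelet's mouth: vertical through hole, 16 mm across with 2 mm chamfer, in a blue square lug (42 x 42 mm, 18 mm thick, top 68 mm above the bed) on the plate's rim. 100 mm from the axis, 108 degrees counter-clockwise (from above) from the orange holder. Free air below, down to the bed or pointer.
- bar: Loose bar, 150 g, upright: round steel shaft 12 mm across, 75 mm long, lowest 8 mm tapered to 6 mm; above it a round red handle 24 mm across, 60 mm long (135 mm in all). Origin: centre of the bottom tip; z up along the bar. Starts in the stand, tip 10 mm and handle 85 to 145 mm above the bed.
- stand: Fixed dark steel block 60 x 60 x 50 mm with a vertical 16 mm hole 40 mm deep in which the bar stands loosely (it may lean a little). Origin: centre of its underside. It stands to the left or right of the carousel.
- tray: Fixed grey tray 100 x 100 x 30 mm with four collets, on the other side from the stand; not used. Origin: centre of its underside.
- setter: Loose green and steel tool setter, 54 mm across and 55 mm high; to be left alone. Origin: centre of its underside.
- spare: Loose spare tool holder, black and grey, 37 mm across and 44 mm high, standing on the bed; to be left alone. Origin: centre of its underside.

How it is judged:
On the way, in this order (a step that is already met when the one before it is completed fails the run):
1. the bar is gripped and lifted clear of its stand (contact force between the fingers and bar above 2 N and height (world z) of bar above 0.055 m), for 0.1 s.
2. the gripped bar is through the eyelet while the carousel is still about where it started (orange holder moved under 25 mm) (contact force between the fingers and bar above 2 N and horizontal distance between bar and eyelet below 0.012 m and z of bar in the frame of eyelet below -0.022 m and angle between bar's own z axis and vertical below 0.3 rad and distance of marked from where it was at the start of the episode below 0.025 m), for 0.1 s.
At the end, for the whole second after the job is handed in: Orange holder within 6 mm of the pointer line, on its side; carousel still (under 0.05 rad/s); bar gripped (over 2 N), within 0.3 rad of upright, tip within 12 mm of the eyelet's axis, 22 mm or more below its mouth and over 5 mm above the bed (contact force between the fingers and bar above 2 N and horizontal distance between bar and eyelet below 0.012 m and z of bar in the frame of eyelet below -0.022 m and angle between bar's own z axis and vertical below 0.3 rad and height (world z) of bar above 0.005 m and x of marked in the frame of base below 0 m and y of marked in the frame of base between -0.006 and 0.006 m and angular speed of carousel below 0.05 rad/s); the arm keeps its last pose, push and grip.
It fails at once if the hand or arm pushes the carousel or its tools directly (over 3 N) (contact force between any of the fingers, the arm and carousel above 3 N).
It fails at once if the tool setter is moved by more than 15 mm (distance of setter from where it was at the start of the episode above 0.015 m).
It fails at once if the spare holder is moved by more than 15 mm (distance of spare from where it was at the start of the episode above 0.015 m).
It also fails if it takes over 58 s, if anything falls off the work surface, if the arm or the gripper's body presses on something with over 40 N, if the wrist force passes 120 N, or if a joint passes its speed limit or range.

## Working session

There is one attempt and no reset: what is moved stays moved. The work goes in short steps, Python scripts to look and compute and a tool call to move; the robot and the scene stay as the last step left them, time stands still between calls to the robot, and variables do not carry over. Pictures are saved under pics/ and viewed, at most 10 in all, crops included, and the job is handed in when it is done.

```bash
ls; mkdir -p pics; python3 - <<'E'
from bench import robot, snapshot
import cv2,numpy as np
for n in("scene","side"):
    s=snapshot(n); cv2.imwrite(f"pics/{n}0.png",s["color"]); print(n,s["fx"],s["cx"],s["cy"],np.round(s["extrinsics"],3).tolist())
o=robot.get_obs();print(o["time"],o["tool_pos"],o["ee_rot"],o["width"])
E
```

```text
bench.py
pics
scene 382.6257571667505 316.332709617491 203.06734427012753 [[0.708, 0.706, 0.011, -0.41], [0.453, -0.443, -0.774, -0.174], [-0.542, 0.552, -0.634, 1.326], [0.0, 0.0, 0.0, 1.0]]
side 517.3371244375629 308.18089437059035 189.62587477888943 [[-0.749, -0.662, -0.003, 0.433], [-0.392, 0.447, -0.804, 0.312], [0.534, -0.601, -0.595, 1.029], [0.0, 0.0, 0.0, 1.0]]
0.1 [ 0.22400148 -0.50178249  0.20444682] [-3.13965997e+00 -1.83515233e-04  4.19775832e-01] 0.09392877006932791
```

View pics/scene0.png

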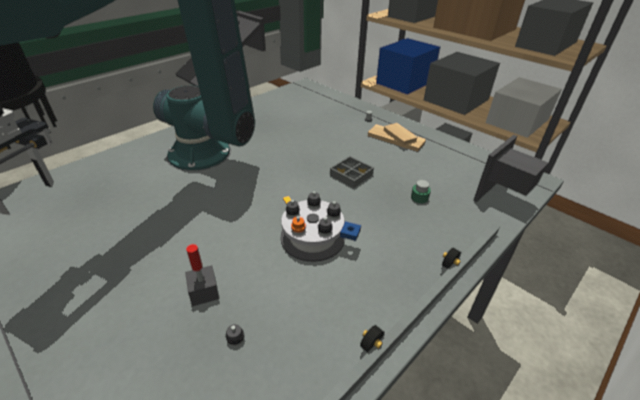

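View pics/side0.png

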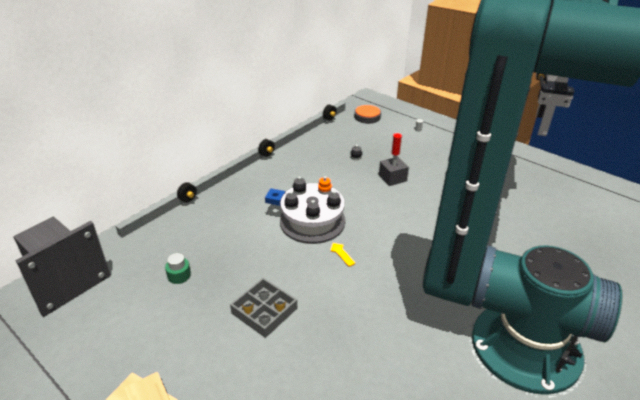

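The scene view shows the red handle at (194,257) in its stand, orange holder at (298,225), blue eyelet at (351,231) and the yellow pointer at (288,201). The side view shows the handle at (397,144), the eyelet at (274,196), orange at (325,185) and the pointer at (343,255).

```bash
cat > h.py <<'E'
from bench import robot, snapshot
import cv2,numpy as np
from scipy.spatial.transform import Rotation as Rot
RNG={'red':((0,200,80),(4,255,255)),'orange':((6,180,120),(16,255,255)),'yellow':((20,150,120),(32,255,255)),'blue':((100,150,50),(120,255,255))}
def K(s): return np.array([[s["fx"],0,s["cx"]],[0,s["fy"],s["cy"]],[0,0,1.]])
def ray(s,uv):
    E=s["extrinsics"];R,t=E[:3,:3],E[:3,3]
    d=R.T@np.linalg.inv(K(s))@np.array([*uv,1.]);return -R.T@t,d/np.linalg.norm(d)
def onz(s,uv,z):
    c,d=ray(s,uv);return c+d*(z-c[2])/d[2]
def tri(s1,p1,s2,p2):
    X=cv2.triangulatePoints(K(s1)@s1["extrinsics"][:3],K(s2)@s2["extrinsics"][:3],np.array(p1,float).reshape(2,1),np.array(p2,float).reshape(2,1))
    return (X[:3]/X[3]).ravel()
def proj(s,X):
    p=K(s)@(s["extrinsics"][:3]@np.append(X,1));return p[:2]/p[2]
def blobs(s,col,roi=None,amin=8):
    m=cv2.inRange(cv2.cvtColor(s["color"],cv2.COLOR_BGR2HSV),*map(np.array,RNG[col]))
    if roi: k=np.zeros_like(m);x0,y0,x1,y1=roi;k[y0:y1,x0:x1]=255;m&=k
    cs,_=cv2.findContours(m,cv2.RETR_EXTERNAL,cv2.CHAIN_APPROX_NONE)
    return sorted([c for c in cs if cv2.contourArea(c)>amin],key=cv2.contourArea,reverse=True),m
def cen(c):
    m=cv2.moments(c);return np.array([m['m10'],m['m01']])/m['m00']
E
python3 - <<'E'
from h import *
np.set_printoptions(precision=4,suppress=True)
a=snapshot("scene");b=snapshot("side")
roi={'a':(170,170,380,300),'b':(240,110,430,290)}
C={}
for col in RNG:
    for n,s in(('a',a),('b',b)):
        c=blobs(s,col,roi[n])[0]
        C[n,col]=c[0]; print(n,col,[(cv2.contourArea(x),cen(x).round(1).tolist(),cv2.boundingRect(x)) for x in c[:2]])
for col in RNG: print(col,tri(a,cen(C['a',col]),b,cen(C['b',col])))
for f,nm in((np.argmin,'top'),(np.argmax,'bot')):
    q=[]
    for n in'ab':
        P=C[n,'red'][:,0];y=P[f(P[:,1])][1];q.append(P[abs(P[:,1]-y)<2].mean(0))
    print(nm,q,tri(a,q[0],b,q[1]))
E
```

```text
a red [(41.0, [191.8, 248.6], (187, 245, 10, 11))]
b red [(95.5, [396.1, 143.6], (393, 134, 8, 21))]
a orange [(47.0, [297.2, 223.0], (292, 218, 12, 13))]
b orange [(84.5, [324.3, 186.3], (319, 178, 12, 14)), (11.0, [362.1, 114.0], (357, 111, 13, 6))]
a yellow [(20.0, [286.5, 199.2], (284, 197, 6, 6))]
b yellow [(191.0, [342.0, 253.7], (331, 243, 24, 23)), (11.0, [269.2, 148.5], (267, 147, 5, 4))]
a blue [(174.0, [350.3, 230.2], (341, 223, 19, 16))]
b blue [(168.5, [273.9, 196.2], (266, 189, 18, 16))]
red [ 0.5183 -0.3011  0.1258]
orange [ 0.575  -0.061   0.0845]
yellow [0.4277 0.0414 0.0152]
blue [0.6658 0.0322 0.0604]
top [array([192.    , 245.8571]), array([397.    , 134.4286])] [ 0.5263 -0.3075  0.1473]
bot [array([190.25, 254.5 ]), array([395. , 153.6])] [ 0.5128 -0.2992  0.0987]
```

```bash
cat >> h.py <<'E'
def delta(goal,yaw=None):
    o=robot.get_obs();R=Rot.from_euler('xyz',o["ee_rot"]).as_matrix()
    print("tool delta",(R.T@(np.array(goal)-o["tool_pos"])).round(4),"at",o["tool_pos"].round(4),"yaw",o["ee_rot"][2].round(3))
E
python3 - <<'E'
from h import *
s=snapshot("wrist");o=robot.get_obs();R=Rot.from_euler('xyz',o["ee_rot"]).as_matrix()
E=s["extrinsics"];c=-E[:3,:3].T@E[:3,3]
print("cam in tool",R.T@(c-o["tool_pos"]),"axes",(R.T@E[:3,:3].T).round(2).tolist(),s["fx"])
delta((0.47,-0.31,0.27))
E
```

```text
cam in tool [ 7.56020525e-02  1.29850522e-04 -1.78519463e-01] axes [[-0.0, -0.97, -0.26], [1.0, -0.0, -0.0], [0.0, -0.26, 0.97]] 358.3160960973902
tool delta [ 0.3028 -0.0752 -0.065 ] at [ 0.2241 -0.502   0.2049] yaw 0.42
```

Request:
{"op": "nudge_tcp", "data": {
  "steps": [
    [0.094, 0.0379, -0.0094, -0.0081, 0],
    [0.094, 0.0379, -0.0094, -0.0081, 0],
    [0.094, 0.0379, -0.0094, -0.0081, 0],
    [0.094, 0.0379, -0.0094, -0.0081, 0],
    [0.094, 0.0379, -0.0094, -0.0081, 0],
    [0.094, 0.0379, -0.0094, -0.0081, 0],
    [0.094, 0.0379, -0.0094, -0.0081, 0],
    [0.094, 0.0379, -0.0094, -0.0081, 0],
    [0.094, 0, 0, 0, 0],
    [0.094, 0, 0, 0, 0]
  ]
}}

```text
time: 1.08
tool_pos: [0.4717, -0.3087, 0.2704]
ee_rot: [3.141, 0.0, 0.424]
wrist_force: [-0.7, 0.4, -0.2]
width: 0.094
finger_force: 0.0
```

```bash
python3 - <<'E'
from h import *
s=snapshot("wrist");cv2.imwrite("pics/w1.png",s["color"]);print(s["color"].shape)
E
```

```text
(400, 640, 3)
```

View pics/w1.png

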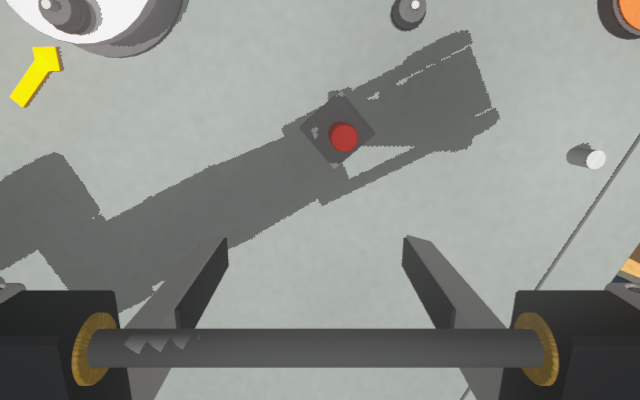

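Wrist view: handle top at about (344,138), stand block around (337,130), yellow pointer top left, spare holder at (408,10).

```bash
sed -i "s/'red':((0,200,80),(4,255,255))/'red':((0,150,60),(5,255,255))/" h.py; python3 - <<'E'
from h import *
w=snapshot("wrist");a=snapshot("scene");b=snapshot("side")
import pickle;pickle.dump(w,open("w1.pkl","wb"))
hsv=cv2.cvtColor(w["color"],cv2.COLOR_BGR2HSV)
print([hsv[y,344].tolist() for y in range(118,160,3)])
c=blobs(w,'red')[0][0];print(cen(c),cv2.boundingRect(c),cv2.minEnclosingCircle(c))
print("top z.145",onz(w,cen(c),.145))
for n,s,roi in(('a',a,(170,170,230,300)),('b',b,(380,110,430,170))):
    x=blobs(s,'red',roi)[0];print(n,[(cen(q).round(1),cv2.boundingRect(q)) for q in x])
    print(" rays end-on z.115",onz(s,cen(x[0]),.115), "tri w/ wrist",tri(w,cen(c),s,[cen(x[0])[0],cv2.boundingRect(x[0])[1]+1.5]))
E
```

```text
[[165, 6, 87], [2, 133, 109], [2, 168, 168], [1, 168, 168], [2, 170, 168], [1, 170, 170], [1, 168, 170], [1, 169, 169], [2, 170, 168], [1, 172, 168], [1, 171, 167], [0, 9, 86], [10, 9, 87], [0, 3, 89]]
[343.44506692 135.7578587 ] (330, 122, 28, 28) ((343.4677429199219, 135.5752716064453), 13.661571502685547)
top z.145 [ 0.52692812 -0.31051065  0.145     ]
a [(array([193.9, 257.1]), (187, 245, 15, 26))]
 rays end-on z.115 [ 0.52598463 -0.30959597  0.115     ] tri w/ wrist [ 0.52845916 -0.30738732  0.14640988]
b [(array([396.1, 144.4]), (392, 134, 9, 21))]
 rays end-on z.115 [ 0.52623362 -0.3087971   0.115     ] tri w/ wrist [ 0.52862053 -0.30953999  0.14219297]
```

```bash
python3 - <<'E'
from h import *
delta((0.5265,-0.310,0.106))
E
```

```text
tool delta [0.0529 0.0225 0.1636] at [ 0.4692 -0.311   0.2697] yaw 0.418
```

Request:
{"op": "nudge_tcp", "data": {
  "steps": [
    [0.06, 0.0265, 0.0112, 0, 0],
    [0.06, 0.0264, 0.0113, 0, 0],
    [0.06, 0, 0, 0.03, 0],
    [0.06, 0, 0, 0.03, 0],
    [0.06, 0, 0, 0.03, 0],
    [0.06, 0, 0, 0.03, 0],
    [0.06, 0, 0, 0.03, 0],
    [0.06, 0, 0, 0.0136, 0],
    [0.06, 0, 0, 0, 0],
    [0.06, 0, 0, 0, 0]
  ]
}}

```text
time: 2.12
tool_pos: [0.5264, -0.3098, 0.1057]
ee_rot: [-3.14, 0.001, 0.418]
wrist_force: [0.0, -0.3, -0.3]
width: 0.0602
finger_force: 0.0
```

```bash
python3 - <<'E'
from h import *
w=snapshot("wrist");cv2.imwrite("pics/w2.png",w["color"])
delta((0.5265,-0.310,0.106))
c=blobs(w,'red')[0];print([(cen(x),cv2.boundingRect(x)) for x in c]);print(onz(w,cen(c[0]),.145))
E
```

```text
tool delta [-0.0008 -0.0007  0.0016] at [ 0.5275 -0.3103  0.1076] yaw 0.418
[(array([316.91509111, 266.74068103]), (292, 221, 53, 89))]
[ 0.5357169  -0.30670316  0.145     ]
```

View pics/w2.png

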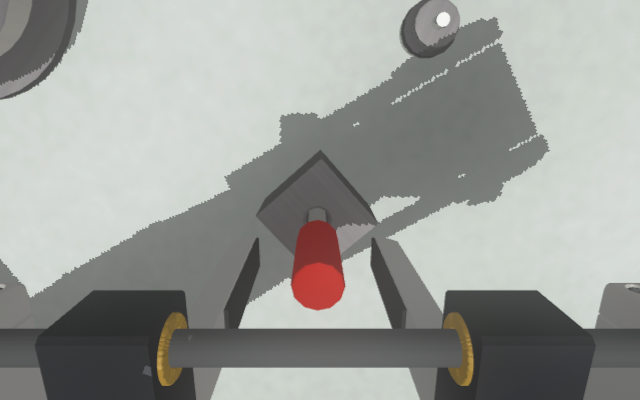

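Wrist view: handle (top at (318,286)) sits centred between the open fingers; stand is below it.

Request:
{"op": "nudge_tcp", "data": {
  "steps": [
    [0, 0, 0, 0, 0],
    [0, 0, 0, 0, 0],
    [0, 0, 0, 0, 0],
    [0, 0, 0, 0, 0],
    [0, 0, 0, 0, 0],
    [0, 0, 0, 0, 0],
    [0, 0, 0, 0, 0]
  ]
}}

```text
time: 2.75
tool_pos: [0.5281, -0.309, 0.1071]
ee_rot: [3.141, -0.0, 0.42]
wrist_force: [0.1, -0.2, 2.7]
width: 0.0234
finger_force: 30.0
```

Request:
{"op": "nudge_tcp", "data": {
  "steps": [
    [0, 0, 0, -0.015, 0],
    [0, 0, 0, -0.02, 0],
    [0, 0, 0, -0.025, 0],
    [0, 0, 0, -0.03, 0],
    [0, 0, 0, -0.03, 0],
    [0, 0, 0, 0, 0],
    [0, 0, 0, 0, 0]
  ]
}}

```text
time: 3.33
tool_pos: [0.5287, -0.3095, 0.2288]
ee_rot: [3.138, -0.002, 0.42]
wrist_force: [-0.2, 0.4, -1.6]
width: 0.0236
finger_force: 30.0
```

```bash
python3 - <<'E'
from h import *
a=snapshot("scene");b=snapshot("side")
print(onz(a,(313,217.5),.07),onz(b,(313,202),.07))
w=snapshot("wrist")
# bar: side view line
for n,s,roi in(('a',a,(150,120,280,300)),('b',b,(360,60,450,170))):
    x=blobs(s,'red',roi)[0];print(n,[(cen(q).round(1),cv2.boundingRect(q)) for q in x])
delta((0.55,-0.12,0.229))
E
```

```text
[ 0.57483342 -0.00863272  0.07      ] [ 0.56658651 -0.00631272  0.07      ]
a [(array([184.5, 212.7]), (178, 197, 13, 31))]
b [(array([399.9, 113.8]), (397, 110, 7, 8))]
tool delta [ 0.0978 -0.1626 -0.0047] at [ 0.527  -0.3083  0.2238] yaw 0.42
```

```bash
python3 - <<'E'
from h import *
delta((0.54,-0.05,0.32))
E
```

```text
tool delta [ 0.1169 -0.231  -0.0955] at [ 0.527  -0.3083  0.2238] yaw 0.42
```

Request:
{"op": "nudge_tcp", "data": {
  "steps": [
    [0, 0, 0, -0.0355, 0],
    [0, 0, 0, -0.03, 0],
    [0, 0, 0, -0.03, 0],
    [0, 0.0146, -0.0289, 0, 0],
    [0, 0.0146, -0.0289, 0, 0],
    [0, 0.0146, -0.0289, 0, 0],
    [0, 0.0146, -0.0289, 0, 0],
    [0, 0.0146, -0.0289, 0, 0],
    [0, 0.0146, -0.0289, 0, 0],
    [0, 0.0146, -0.0289, 0, 0],
    [0, 0.0146, -0.0289, 0, 0],
    [0, 0, 0, 0, 0],
    [0, 0, 0, 0, 0],
    [0, 0, 0, 0, 0]
  ]
}}

```text
time: 4.65
tool_pos: [0.5399, -0.0505, 0.3204]
ee_rot: [-3.141, 0.003, 0.42]
wrist_force: [0.8, -0.7, -0.9]
width: 0.0233
finger_force: 30.0
```

```bash
python3 - <<'E'
from h import *
import pickle
w=snapshot("wrist");cv2.imwrite("pics/w3.png",w["color"])
pickle.dump(w,open("w3.pkl","wb"))
for col in('orange','yellow','blue'): print(col,[(cen(q).round(1).tolist(),cv2.boundingRect(q)) for q in blobs(w,col)[0][:3]])
E
```

```text
orange []
yellow [([231.9, 201.0], (209, 181, 43, 46)), ([251.3, 376.7], (249, 370, 6, 15)), ([378.7, 376.3], (377, 368, 4, 17))]
blue []
```

View pics/w3.png

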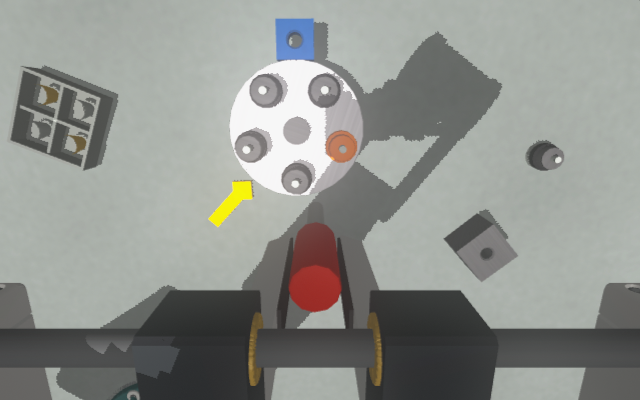

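Wrist view: eyelet hole at about (294,40), orange holder top at (341,148), hub at (297,130), pointer tip at (247,185) and tail at (214,222), bar held at (316,290).

```bash
cat > car.py <<'E'
from h import *
RNG['orange']=((4,110,110),(18,255,255));RNG['blue']=((100,80,50),(125,255,255))
def measure(w,verbose=True):
    r={}
    m=cv2.inRange(cv2.cvtColor(w["color"],cv2.COLOR_BGR2HSV),np.array((0,0,232)),np.array((180,40,255)))
    c=max(cv2.findContours(m,cv2.RETR_EXTERNAL,cv2.CHAIN_APPROX_NONE)[0],key=cv2.contourArea)
    e=cv2.fitEllipse(cv2.convexHull(c)[:,0].astype(np.float32)); r['plate']=(e,onz(w,e[0],.066))
    bl=blobs(w,'blue',amin=100)
    if bl[0]:
        c=bl[0][0];r['lug']=(cen(cv2.convexHull(c)),onz(w,cen(cv2.convexHull(c)),.066))
        x,y,ww,hh=cv2.boundingRect(c)
        h,hi=cv2.findContours(bl[1],cv2.RETR_CCOMP,cv2.CHAIN_APPROX_NONE)
        for i,q in enumerate(h):
            if hi[0][i][3]>=0 and cv2.contourArea(q)>30: r['hole']=(cen(q),cv2.boundingRect(q),onz(w,cen(q),.068))
    ob=blobs(w,'orange',amin=100)[0]
    if ob: r['orange']=(cen(ob[0]),cv2.boundingRect(ob[0]),onz(w,cen(ob[0]),.10))
    y=blobs(w,'yellow',amin=150)[0]
    if y:
        box=cv2.fitLine(y[0],cv2.DIST_L2,0,.01,.01).ravel();p=onz(w,box[2:]-15*box[:2],.006);q=onz(w,box[2:]+15*box[:2],.006)
        r['yel']=(onz(w,cen(y[0]),.006),np.degrees(np.arctan2(*(q-p)[1::-1])))
    if verbose:
        for k,v in r.items(): print(k,v)
    return r
E
python3 - <<'E'
from car import *
import pickle
w=pickle.load(open("w3.pkl","rb"))
hsv=cv2.cvtColor(w["color"],cv2.COLOR_BGR2HSV)
print(hsv[25,295],hsv[50,283],hsv[148,335],hsv[100,297],hsv[80,340],hsv[300,100]);measure(w)
print("hub",onz(w,(297,130),.07))
E
```

```text
[108 140 199] [109 131 209] [  9 128 193] [150   1 247] [158   6 177] [ 56  10 177]
plate (((289.83599853515625, 125.1347427368164), (118.3076171875, 135.56385803222656), 12.809165000915527), array([ 0.57568836, -0.00162879,  0.066     ]))
lug (array([294.41945088,  38.59289889]), array([0.6646304 , 0.03055465, 0.066     ]))
hole (array([294.40673575,  39.53626943]), (287, 31, 16, 18), array([0.66348392, 0.02995534, 0.068     ]))
orange (array([341.06917792, 146.20445392]), (326, 131, 31, 31), array([ 0.5804349 , -0.06374387,  0.1       ]))
yel (array([0.43981604, 0.03497101, 0.006     ]), np.float64(-18.72110544459041))
hub [ 0.57427696 -0.01167949  0.07      ]
```

```bash
python3 - <<'E'
from h import *
import pickle
delta((0.664,0.0303,0.20))
w=pickle.load(open("w3.pkl","rb"));o=robot.get_obs();R=Rot.from_euler('xyz',o["ee_rot"]).as_matrix()
for d in(-.04,.02,.096): print(d,proj(w,o["tool_pos"]+R@[0,0,d]))
hsv=cv2.cvtColor(w["color"],cv2.COLOR_BGR2HSV)
g=cv2.cvtColor(w["color"],cv2.COLOR_BGR2GRAY)
for y in(208,214,220): print(y,g[y,300:332].tolist())
c=blobs(w,'red')[0][0];print(cv2.boundingRect(c),cen(c));P=c[:,0]
for y in(230,240,250,260,290):x=P[P[:,1]==y][:,0];print(y,x.min(),x.max())
E
```

```text
tool delta [ 0.1467 -0.0238  0.1204] at [ 0.54   -0.0511  0.3207] yaw 0.419
-0.04 [316.06416031 289.0692897 ]
0.02 [315.83882888 238.7126996 ]
0.096 [315.68506765 204.35046694]
208 [184, 183, 185, 184, 186, 142, 121, 120, 112, 107, 107, 107, 107, 106, 107, 106, 106, 105, 106, 105, 105, 103, 105, 112, 114, 114, 113, 113, 114, 114, 113, 113]
214 [135, 117, 117, 116, 116, 116, 116, 112, 107, 105, 104, 104, 104, 104, 104, 104, 104, 103, 103, 102, 101, 102, 102, 106, 112, 113, 112, 111, 111, 110, 111, 111]
220 [115, 115, 116, 115, 115, 115, 115, 106, 102, 102, 102, 101, 102, 102, 101, 101, 101, 100, 101, 99, 99, 98, 99, 101, 108, 111, 110, 110, 110, 110, 110, 110]
(289, 263, 52, 49) [315.07497813 286.8264217 ]Traceback (most recent call last):
  File "<stdin>", line 10, in <module>
    return umr_minimum(a, axis, None, out, keepdims, initial, where)
ValueError: zero-size array to reduction operation minimum which has no identity
```

Request:
{"op": "nudge_tcp", "data": {
  "steps": [
    [0, 0.0293, -0.0048, 0, 0],
    [0, 0.0293, -0.0048, 0, 0],
    [0, 0.0293, -0.0048, 0, 0],
    [0, 0.0293, -0.0048, 0, 0],
    [0, 0.0295, -0.0046, 0, 0],
    [0, 0, 0, 0.03, 0],
    [0, 0, 0, 0.03, 0],
    [0, 0, 0, 0.03, 0],
    [0, 0, 0, 0.03, 0],
    [0, 0, 0, 0, 0],
    [0, 0, 0, 0, 0],
    [0, 0, 0, 0, 0]
  ]
}}

```text
time: 5.7
tool_pos: [0.6654, 0.0301, 0.204]
ee_rot: [3.14, -0.002, 0.418]
wrist_force: [0.2, 0.2, 0.1]
width: 0.0238
finger_force: 30.0
```

```bash
python3 - <<'E'
from h import *
w=snapshot("wrist");cv2.imwrite("pics/w4.png",w["color"])
a=snapshot("scene");b=snapshot("side")
A=cv2.resize(a["color"][150:280,280:420],(560,520)[::1],interpolation=cv2.INTER_CUBIC)
big=lambda s,x,y:cv2.resize(s["color"][y:y+125,x:x+100],(400,500),interpolation=cv2.INTER_CUBIC)
cv2.imwrite("pics/ab4.png",np.hstack([big(a,300,130),big(b,225,95)]))
delta((0.664,0.0303,0.20))
o=robot.get_obs();R=Rot.from_euler('xyz',o["ee_rot"]).as_matrix()
for n,s in(('w',w),('a',a),('b',b)):
  print(n,[proj(s,o["tool_pos"]+R@[0,0,d]).round(1).tolist() for d in(-.04,.02,.096,.132)])
E
```

```text
tool delta [-0.0021 -0.0005  0.0059] at [0.6661 0.0307 0.206 ] yaw 0.419
w [[313.9, 289.1], [314.4, 238.0], [314.8, 203.3], [314.9, 192.5]]
a [[356.0, 168.0], [354.1, 190.1], [351.9, 215.5], [350.9, 226.7]]
b [[271.1, 133.3], [272.1, 154.7], [273.4, 180.1], [273.9, 191.6]]
```

View pics/w4.png

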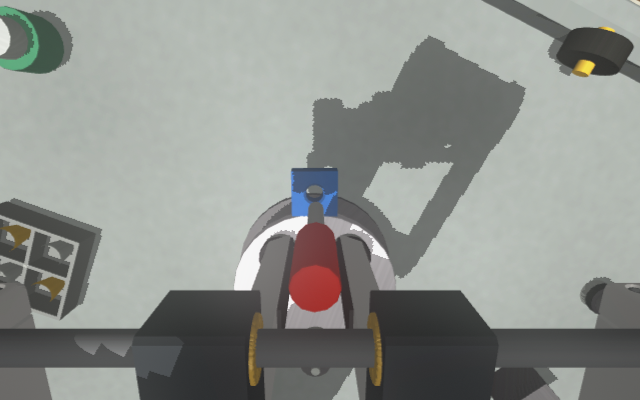

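View pics/ab4.png

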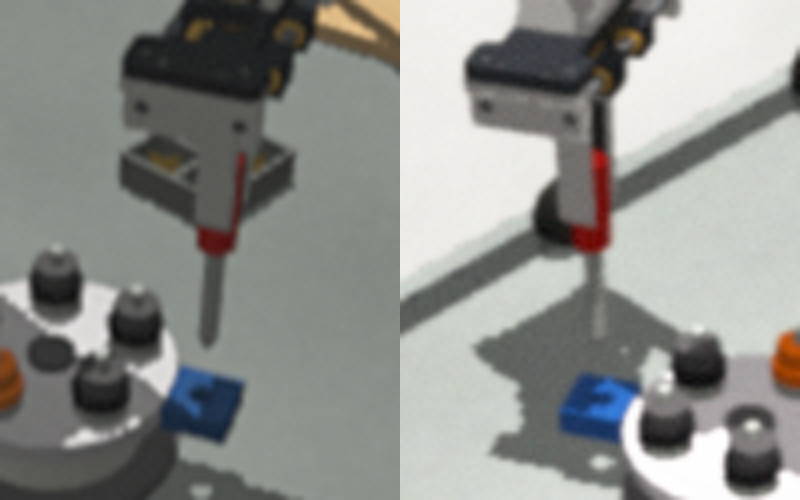

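Wrist view: tip at about (315,205) just short of the hole (315,192). In the scene/side crops the tip is at (352,216)/(274.5,179.5), straight above the hole at (351,228)/(275.5,194.5).

```bash
python3 - <<'E'
from car import *
w=snapshot("wrist");a=snapshot("scene");b=snapshot("side")
o=robot.get_obs();R=Rot.from_euler('xyz',o["ee_rot"]).as_matrix();print(o["tool_pos"],o["joint_positions"][:3])
print("tip tri a,b",tri(a,(352,216.2),b,(274.5,179.5)),"hole a,b",onz(a,(351,228),.068),onz(b,(275.5,194.5),.068),tri(a,(351,228),b,(275.5,194.5)))
hsv=cv2.cvtColor(w["color"],cv2.COLOR_BGR2HSV)
for y in range(166,218,2): 
    r=hsv[y,286:344]; bl=(r[:,0]>98)&(r[:,0]<125)&(r[:,1]>80); x=np.where(bl)[0]+286
    print(y,(x.min(),x.max(),[int(v) for v in np.where(~bl)[0]+286 if x.min()<v<x.max()][:1],[int(v) for v in np.where(~bl)[0]+286 if x.min()<v<x.max()][-1:]) if len(x) else None, hsv[y,300].tolist())
E
```

```text
[0.66534148 0.03120783 0.2043386 ] [-0.0381772   0.34760126  1.0631726 ]
tip tri a,b [0.66725916 0.02753237 0.11007919] hole a,b [0.66620927 0.03234148 0.068     ] [0.66090018 0.03141839 0.068     ] [0.66342847 0.03120592 0.06675219]
166 None [66, 7, 193]
168 None [77, 10, 183]
170 (np.int64(336), np.int64(336), [], []) [108, 67, 92]
172 (np.int64(292), np.int64(337), [], []) [109, 90, 110]
174 (np.int64(291), np.int64(337), [], []) [109, 108, 125]
176 (np.int64(291), np.int64(337), [], []) [109, 106, 125]
178 (np.int64(291), np.int64(337), [], []) [108, 107, 124]
180 (np.int64(291), np.int64(337), [], []) [109, 107, 126]
182 (np.int64(291), np.int64(337), [], []) [110, 105, 126]
184 (np.int64(291), np.int64(337), [], []) [109, 106, 125]
186 (np.int64(291), np.int64(337), [312], [317]) [109, 106, 125]
188 (np.int64(291), np.int64(337), [308], [320]) [109, 104, 125]
190 (np.int64(292), np.int64(337), [307], [321]) [109, 107, 126]
192 (np.int64(292), np.int64(337), [306], [322]) [109, 136, 167]
194 (np.int64(292), np.int64(337), [307], [322]) [108, 151, 214]
196 (np.int64(292), np.int64(337), [307], [321]) [108, 152, 213]
198 (np.int64(292), np.int64(337), [308], [320]) [108, 153, 214]
200 (np.int64(292), np.int64(337), [310], [319]) [108, 151, 214]
202 (np.int64(292), np.int64(337), [312], [318]) [108, 151, 213]
204 (np.int64(292), np.int64(337), [310], [321]) [108, 151, 213]
206 (np.int64(292), np.int64(337), [309], [322]) [108, 151, 213]
208 (np.int64(292), np.int64(337), [309], [322]) [108, 151, 214]
210 (np.int64(292), np.int64(336), [308], [322]) [108, 151, 214]
212 (np.int64(292), np.int64(336), [308], [322]) [108, 151, 215]
214 (np.int64(292), np.int64(336), [308], [323]) [108, 150, 214]
216 (np.int64(292), np.int64(336), [307], [324]) [109, 117, 216]
```

Request:
{"op": "nudge_tcp", "data": {
  "steps": [
    [0, -0.0005, -0.0009, 0.01, 0],
    [0, 0, 0, 0.013, 0],
    [0, 0, 0, 0.01, 0],
    [0, 0, 0, 0.008, 0],
    [0, 0, 0, 0.008, 0],
    [0, 0, 0, 0, 0]
  ]
}}

```text
time: 6.5
tool_pos: [0.6631, 0.0321, 0.1501]
ee_rot: [-3.14, 0.003, 0.42]
wrist_force: [0.9, 0.2, -3.3]
width: 0.0237
finger_force: 30.0
```

Request:
{"op": "nudge_tcp", "data": {
  "steps": [
    [0, 0, 0, 0.01, 0],
    [0, 0, 0, 0.01, 0],
    [0, 0, 0, 0.01, 0],
    [0, 0, 0, 0, 0],
    [0, 0, 0, 0, 0]
  ]
}}

```text
time: 6.92
tool_pos: [0.6632, 0.0321, 0.1217]
ee_rot: [-3.141, 0.002, 0.42]
wrist_force: [1.0, -0.8, -1.8]
width: 0.0236
finger_force: 30.0
```

```bash
python3 - <<'E'
from car import *
a=snapshot("scene");b=snapshot("side");w=snapshot("wrist")
big=lambda s,x,y:cv2.resize(s["color"][y:y+125,x:x+100],(400,500),interpolation=cv2.INTER_CUBIC)
cv2.imwrite("pics/ab5.png",np.hstack([big(a,300,150),big(b,225,115)]))
cv2.imwrite("pics/w5.png",w["color"])
c=blobs(w,'red')[0][0];print(cen(c),cv2.boundingRect(c))
A=np.array([.5745,-.0112]);o=robot.get_obs();e=o["tool_pos"][:2]-A;print(e,np.hypot(*e),np.degrees(np.arctan2(e[1],e[0])),o["joint_positions"])
for col in('orange','blue'):
  pts=[cen(blobs(s,col,r,amin=15)[0][0]) for s,r in((a,(270,180,380,260)),(b,(240,160,350,230)))]
  print(col,tri(a,pts[0],b,pts[1]))
E
```

```text
[317.15012949 282.17491676] (289, 241, 52, 71)
[0.08920868 0.04293093] 0.09900127883668684 25.698795142169956 [-3.72892208e-02  3.68036288e-01  1.19579956e+00 -4.21205106e-04
  1.57766394e+00  1.11374413e+00]
orange [ 0.57780054 -0.06284696  0.08655078]
blue [0.66567163 0.03309643 0.0569365 ]
```

View pics/ab5.png

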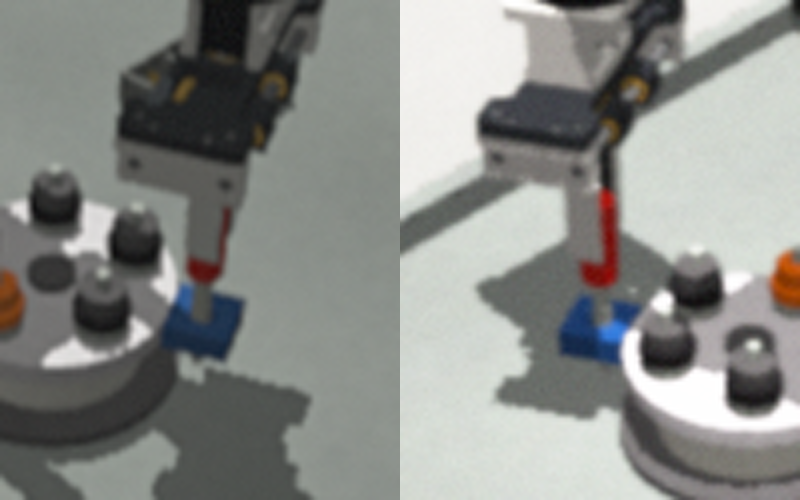

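The shaft now passes into the eyelet: handle bottom is just above the lug in both crops, at about (202,270) and (600,275), and the carousel has not moved.

```bash
cat > arc.py <<'E'
from h import *
import sys
A=np.array([.5745,-.0112])
def arc(t0,t1,n,r=.1,yaw=.42):
    t=np.radians(np.linspace(t0,t1,n+1));P=np.c_[np.cos(t),np.sin(t)]*r;d=np.diff(P,axis=0)
    M=np.array([[np.cos(yaw),np.sin(yaw)],[np.sin(yaw),-np.cos(yaw)]])
    for x in (M@d.T).T: print(x.round(4))
if __name__=="__main__": arc(*map(float,sys.argv[1:3]),int(sys.argv[3]))
E
python3 arc.py 25.5 -34.5 10
```

```text
[-0.0003  0.0105]
[-0.0014  0.0104]
[-0.0025  0.0102]
[-0.0035  0.0099]
[-0.0045  0.0094]
[-0.0055  0.0089]
[-0.0064  0.0083]
[-0.0072  0.0076]
[-0.008   0.0068]
[-0.0086  0.0059]
```

Request:
{"op": "nudge_tcp", "data": {
  "steps": [
    [0, -0.0003, 0.0105, 0, 0],
    [0, -0.0014, 0.0104, 0, 0],
    [0, -0.0025, 0.0102, 0, 0],
    [0, -0.0035, 0.0099, 0, 0],
    [0, -0.0045, 0.0094, 0, 0],
    [0, -0.0055, 0.0089, 0, 0],
    [0, -0.0064, 0.0083, 0, 0],
    [0, -0.0072, 0.0076, 0, 0],
    [0, -0.0080, 0.0068, 0, 0],
    [0, -0.0086, 0.0059, 0, 0],
    [0, 0, 0, 0, 0],
    [0, 0, 0, 0, 0],
    [0, 0, 0, 0, 0]
  ]
}}

```text
time: 8.15
tool_pos: [0.6558, -0.0681, 0.1234]
ee_rot: [3.141, -0.0, 0.42]
wrist_force: [-0.3, -0.6, -1.5]
width: 0.0237
finger_force: 30.0
```

```bash
python3 - <<'E'
from arc import *
P=[]
for i in range(4): snapshot("side");P.append(robot.get_obs()["tool_pos"])
P=np.mean(P,0);e=P[:2]-A;print(P,np.hypot(*e),np.degrees(np.arctan2(e[1],e[0])),robot.get_obs()["wrist_force"])
arc(-34.5,-91,10)
E
```

```text
[ 0.65598632 -0.06761013  0.12331027] 0.09910662341911668 -34.69349942615101 [ 0.68681024 -1.52187026 -1.62806259]
[-0.0087  0.0047]
[-0.0091  0.0038]
[-0.0094  0.0029]
[-0.0097  0.002 ]
[-0.0098  0.001 ]
[-0.0099  0.0001]
[-0.0098 -0.0009]
[-0.0097 -0.0019]
[-0.0094 -0.0028]
[-0.0091 -0.0037]
```

Smooth, low forces. Continuing.

Request:
{"op": "nudge_tcp", "data": {
  "steps": [
    [0, -0.0087, 0.0047, 0, 0],
    [0, -0.0091, 0.0038, 0, 0],
    [0, -0.0094, 0.0029, 0, 0],
    [0, -0.0097, 0.0020, 0, 0],
    [0, -0.0098, 0.0010, 0, 0],
    [0, -0.0099, 0.0001, 0, 0],
    [0, -0.0098, -0.0009, 0, 0],
    [0, -0.0097, -0.0019, 0, 0],
    [0, -0.0060, -0.0018, 0, 0],
    [0, -0.0034, -0.0010, 0, 0],
    [0, -0.0050, -0.0019, 0, 0],
    [0, -0.0041, -0.0018, 0, 0],
    [0, 0, 0, 0, 0],
    [0, 0, 0, 0, 0],
    [0, 0, 0, 0, 0]
  ]
}}

```text
time: 9.6
tool_pos: [0.5716, -0.1113, 0.1232]
ee_rot: [3.141, 0.0, 0.42]
wrist_force: [-0.4, 0.5, -1.4]
width: 0.0231
finger_force: 30.0
```

```bash
python3 - <<'E'
from arc import *
P=[]
for i in range(4): b=snapshot("side");P.append(robot.get_obs()["tool_pos"])
a=snapshot("scene");w=snapshot("wrist")
P=np.mean(P,0);e=P[:2]-A;print(P,np.hypot(*e),np.degrees(np.arctan2(e[1],e[0])),robot.get_obs()["wrist_force"])
big=lambda s,x,y:cv2.resize(s["color"][y:y+125,x:x+100],(400,500),interpolation=cv2.INTER_CUBIC)
cv2.imwrite("pics/ab6.png",np.hstack([big(a,260,160),big(b,270,160)]))
cv2.imwrite("pics/w6.png",w["color"])
for n,s,r in(('a',a,(270,150,380,260)),('b',b,(240,160,370,250))):
  c=blobs(s,'orange',r)[0]
  if c: p=cen(c[0]);X=onz(s,p,.088);d=X[:2]-A;print(n,p,X,np.hypot(*d),np.degrees(np.arctan2(d[1],d[0])))
E
```

```text
[ 0.57170217 -0.11128729  0.12305724] 0.10012638518822739 -91.60122227135884 [-0.38649524  0.43052856 -0.98025096]
a [302.68674699 198.83935743] [0.51844203 0.00928496 0.088     ] 0.05968358263476188 159.926452710691
b [322.80753968 209.75793651] [0.51383661 0.01850158 0.088     ] 0.06754428598314453 153.91303633575214
```

View pics/ab6.png

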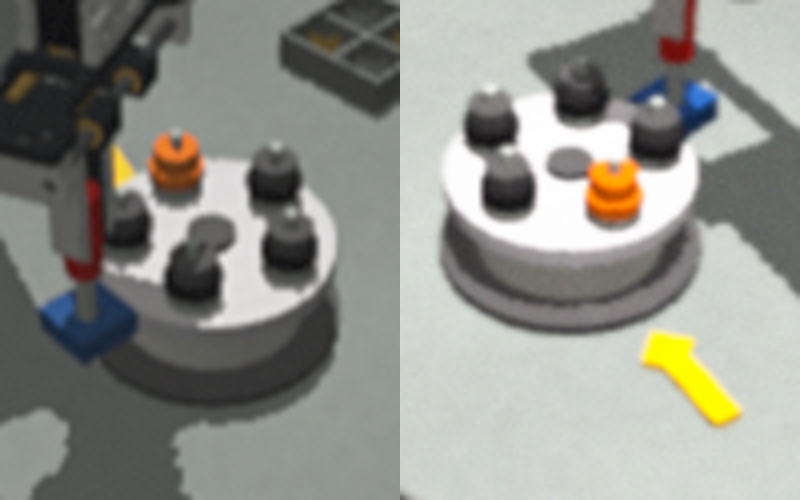

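View pics/w6.png

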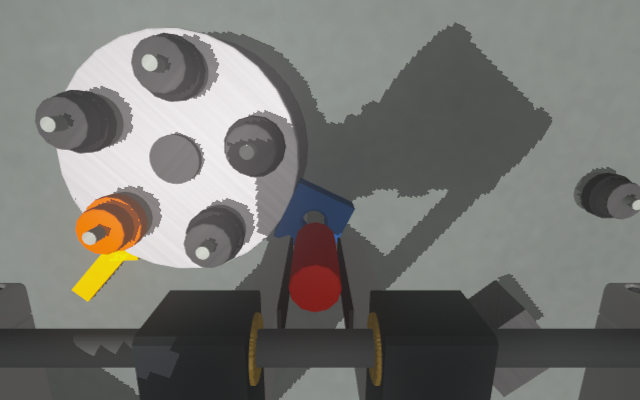

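The wrist view shows five studs at (150,62), (48,124), (246,152), (203,252) and the orange one at (90,238), with the hub at (176,158) and the pointer below orange. The side crop shows orange facing the pointer.

```bash
python3 - <<'E'
from arc import *
w=snapshot("wrist")
X=np.array([onz(w,p,.11)[:2] for p in((90,238),(48,124),(150,62),(246,152),(203,252))])
c=X.mean(0);d=X-c;print("axis",c,"r",np.hypot(*d.T).round(4),"ang",np.degrees(np.arctan2(d[:,1],d[:,0])).round(1),"hub",onz(w,(176,158),.067))
ang=np.degrees(np.arctan2(d[:,1],d[:,0]));k=(ang-ang[0]+180)%360-180
print("orange from ring", ang[0]+np.mean((k+36)%72-36))
y=blobs(w,'yellow',amin=100)[0];l=[tuple(v) for v in cv2.boxPoints(cv2.minAreaRect(y[0]))];print(l)
t=onz(w,(82,293),.006);print("pointer tail",t,np.degrees(np.arctan2(*(t[:2]-c)[::-1])),np.hypot(*(t[:2]-c)))
s=snapshot("side")
y=blobs(s,'yellow',(320,230,370,280))[0][0];v=cv2.fitLine(y,cv2.DIST_L2,0,.01,.01).ravel()
p,q=onz(s,v[2:]-8*v[:2],.006),onz(s,v[2:]+8*v[:2],.006);dd=p-q;print("side pointer",onz(s,cen(y),.006),np.degrees(np.arctan2(dd[1],dd[0])))
print(robot.get_obs()["time"],robot.get_obs()["qvel"].round(3))
E
```

```text
axis [ 0.57350146 -0.01145534] r [0.0547 0.0549 0.0549 0.0544 0.0547] ang [ 160.4   88.1   16.   -56.1 -127.7] hub [ 0.57317719 -0.01063084  0.067     ]
orange from ring 160.1532343460813
[(np.float32(66.45445), np.float32(283.5077)), (np.float32(120.416824), np.float32(237.41484)), (np.float32(138.07204), np.float32(258.08435)), (np.float32(84.109665), np.float32(304.1772))]
pointer tail [0.40182122 0.04725744 0.006     ] 161.1198672065551 0.18144226762061053
side pointer [0.43600759 0.03770091 0.006     ] -17.001898884410856
10.0 [ 0.    -0.001  0.001 -0.002 -0.002 -0.001]
```

```bash
python3 -c "
from bench import robot, snapshot
print(robot.close_job())"
```

```text
the job is handed in; nothing more can be done
None
```

The bar is through the eyelet and still gripped upright, its tip about 27 mm above the bed. The orange holder measures within about 1–3° of the pointer line (the limit is about 6°), and the job is handed in; the hand-in returned no verdict.

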